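# Crank a copper bowl into the bench clamp

## Robot

A 7-joint arm with a two-finger parallel gripper is mounted at the origin on the work surface. World frame = base frame: x ahead of the robot, y to its left, z up, the work surface at z = 0. Lengths are in m, angles in rad, forces in N, time in s.
With the tool pointing down it reaches from about 0.425 to 0.825 m from the base axis. Payload 3.6 kg.
Tool frame: the origin (TCP) lies on the centre line of the jaws, within the pads' length; the fingertips stand 22 mm ahead of it and the grasp point (between the pads) lies 3 mm ahead of it; z points along the fingers, y is the line along which they close (so a half turn about z gives the same grasp; the last joint's range is limited). The gripper opens to 93 mm and grips with 3 to 60 N. Pads are 15 mm wide; open, the fingers measure 128 mm over their backs; the gripper's body (75 mm by 188 mm) begins 65 mm behind the grasp point.
Start: joints at [-1.149, 0.615, -0.013, 1.423, 0.008, 1.103, -0.04], TCP at [0.281, 0.586, 0.241] pointing down, gripper open.
Joint ranges: [-3.12, 3.12], [-0.3, 2.06], [-1.34, 1.32], [0.26, 2.42], [-1.36, 4.5], [0.01, 1.98], [-2.84, 2.84]. Speed limits (rad/s): [2.79, 2.79, 3.14, 3.14, 3.14, 3.14, 3.14].

## Interface

Orientations are given as a 3x3 rotation matrix whose columns are the frame's x, y, z axes.
In Python, from rig import * gives the robot as it stands.
- The arm moves only by the tool servo_tool, never from a script. Its arguments are lists of equal length, an entry for each row: "slide": the shift along the world's x, y, z each as a share of 0.15 m, from -1 to 1, a list of three; "turn": the turn, a rotation vector about the world's x, y, z each as a share of 90 degrees, from -1 to 1, a list of three. A call has 1 to 12 rows; each row is the pose to reach, as a shift and turn from the pose commanded when the call began; what a row does not reach only later rows make up. A row lasts 1/8 s, in which the tool goes at most 62.5 mm and 10.7 degrees, less where a joint would pass 70% of its speed; a pose out of reach is approached as far as the arm can. A call with a number of a shift or a turn outside -1 to 1 is refused whole. A call with a gripper value outside its range is refused whole. "claw" is the opening, from 0 (shut) to 1 (fully open), set as the call begins (left out, the last holds). The fingers move at their own pace and stop on an object; "squeeze" is the grip in N (left out, the last holds). Time passes only in rows, so rows that repeat a pose let the fingers close. It gives the time, the measured TCP pose, the force, the opening and the grip force at its end, in the units of the state.
- state(): the state, without advancing time (a new reading comes with each control period).
- get_image(name): name is "scene" or "top" or "wrist"; returns (picture, depth): 400x640x3 uint8, red, green, blue; 400x640 float32, m along the optical axis (not along the pixel's ray), 0 where there is no reading.
- calibration(name): a dict with "vfov" (degrees; the focal length in pixels is half the picture's height over the tangent of half this angle, whatever the lens; pixels are square), "cx", "cy" (the principal point, pixels), "camera_from_world" (4x4, takes a point from world to camera coordinates); the wrist camera has in their place "mount" (4x4, takes a point from camera to tool coordinates, whose origin is the TCP and whose axes are the flange's). Camera axes: x right, y down, z forward; pixel columns grow to the right and rows downward; lengths in m; the calibration is good to about 2 mm. A picture is of the moment at which its call begins: read the wrist's pose just before it. calibration takes no time and is no camera call.
- sign_off(): hands the job in; it is judged then, once.
The state is a dict: "time_s": time; "qpos": joint angles; "qvel": joint speeds; "joint_efforts": joint torques, N m; "eef_pos": TCP position; "orientation": TCP orientation; "force": force on the tool from outside, world axes, zero at the start; "ft_torque": the same for the moment, N m; "gripper_width": opening from 0.0 (shut) to 1.0 (fully open); "finger_force": force on a finger pad.
Only numpy, scipy, OpenCV 4.12 (cv2) and the standard library are available. Lean on these libraries where they do the work, as an engineer would, in place of code of your own. Each camera call takes 0.05 s, during which the arm holds its last target. There are 200 camera calls.

## Task

Fit the loose ball crank onto the square shaft end of the bench clamp, fully down, and wind it clockwise (seen from above) until the copper bowl is held between the jaws, with the sprung pad of the moving jaw pressed about half of its 10 mm into the jaw. Feel for the square without forcing it, do not run the pad to the end of its travel, and leave the crank on the shaft and the other things on the bench alone.

Things in the scene. Friction and masses are not known exactly. Their poses are not given: they have to be found in the camera images.
- crank: Loose steel ball crank, 0.55 kg, standing on its hub, balanced. Origin: centre of the hub's underside; z up, +x along the arm to the knob. Hub 36 mm square, 30 high; arm 20 mm wide at 30-40 mm height, x -36 to +76; over the hub a grip boss 24 (x) by 22 (y) mm, 40-72 mm high; 34 mm ball counterweight at x = -46 mm.
- crank_socket (a point): Mouth of the square socket, at the crank's origin, axes as the crank's. It opens downwards in the hub: 15 mm square, sides parallel to the crank's x and y, 25 mm deep.
- crank_knob (a point): Middle of the crank's black knob, 65 mm (+x) from the hub's axis and 66 mm above the hub's underside. An upright 23 mm cylinder, 44-85 mm above the underside. It spins freely on its pin, so it can be held with the gripper at a constant yaw while the crank goes round.
- clamp: Grey bench clamp, fixed. Origin: on the vertical shaft's axis at bench level; z up, +x along the bed to the fixed jaw. Bed 320 x 110 mm, 18 high, x -65 to +255; gearbox 90 x 90 mm, 58 high, round the shaft; fixed jaw 63 mm high, its face at x = +235; sprung moving jaw between gearbox and bowl.
- seat (a point): On the shaft's axis, 64 mm above the bench: top of the 34 mm round collar where the hub's underside rests when fully down. Axes as the clamp's; it does not turn with the shaft.
- shaft_tip (a point): Top of the steel shaft end, 22 mm above the seat; 14 mm square, top 1.5 mm bevelled to 9.8, at an unknown angle that differs every time. Rest the socket on it with a few newtons and turn the crank, up to a quarter turn, until it drops over it; unfitted it stays 21 mm up. The shaft turns stiffly (3 N at the knob) and stays where it is left.
- jaw (a joint): Travel of the moving jaw towards the fixed jaw, m: 0 fully open, 10 mm per turn of the shaft, clockwise from above, at most 34 mm. Starts at 1.5 to 7 mm. At 21 mm the bowl is against both jaws; the pad is half in at about 26 mm.
- pad (a joint): How far the moving jaw's black sprung pad is pressed back into the jaw, m: 0 standing 10 mm proud, 0.010 at the end of its travel; spring 2 N/mm. The jaw presses it in as it closes on the bowl.
- bowl: Footed copper bowl with a turquoise band, 72 mm diameter, 60 mm high, 0.35 kg, standing loose between the jaws on the clamp's bed. Origin: centre of its foot, z up.
- spare_bowl: A like bowl standing on the bench, not in the clamp. Bystander. Origin: centre of its foot.
- disc: Dull red grinding disc, 116 mm diameter, 8 mm thick, lying on the bench. Bystander. Origin: centre of its underside.
- brush: Hand brush lying on the bench. Bystander. Origin: centre of its underside.
Things that resemble listed ones, but are neither listed nor needed, are in the scene too. Leave any purple or white look-alike of the bowl alone.

How it is judged:
By the outcome, as a careful person would: the job done as asked, in the order asked, and still so for the second after the job is handed in, with the robot touching nothing.
It also fails if it takes over 72 s, if anything falls off the work surface, if the arm or the gripper's body presses on something with over 40 N, if the wrist force passes 120 N, or if a joint passes its speed limit or range.

## Working session

There is one attempt and no reset: what is moved stays moved. The work goes in short steps, Python scripts to look and compute and a tool call to move; the robot and the scene stay as the last step left them, time stands still between calls to the robot, and variables do not carry over. Pictures are saved under pics/ and viewed, at most 10 in all, crops included, and the job is handed in when it is done.

Besides the shell and the picture viewer there is one more tool, called as name(argument=value, ...), one argument or row to a line, values as JSON. servo_tool: Moves the arm, as the interface text tells. Its arguments: {"type":"object","properties":{"slide":{"type":"array"},"turn":{"type":"array"},"claw":{"type":"number"},"squeeze":{"type":"number"}},"required":["slide","turn"]}

```bash
mkdir -p pics; python3 - <<'E'
from rig import *
import cv2,numpy as np
for n in("scene","top"):
    im,d=get_image(n); cv2.imwrite(f"pics/{n}0.png",im[:,:,::-1]); np.save(f"{n}0.npy",d)
    c=calibration(n);print(n,c["vfov"],c["cx"],c["cy"],np.round(c["camera_from_world"],4).tolist(),{k:v for k,v in c.items() if k not in("vfov","cx","cy","camera_from_world")})
print(calibration("wrist"));print(state())
E
```

```text
scene 48.45751615500462 316.55306624758896 205.06677677543624 [[0.1816, 0.9832, -0.0188, -0.1089], [0.5627, -0.1196, -0.8179, -0.2752], [-0.8064, 0.1379, -0.575, 1.9734], [0.0, 0.0, 0.0, 1.0]] {}
top 54.31080824360146 318.7062541764902 202.5839194686851 [[-0.016, -0.9997, 0.0182, 0.029], [-0.9998, 0.0157, -0.0133, 0.5655], [0.013, -0.0184, -0.9997, 1.0627], [0.0, 0.0, 0.0, 1.0]] {}
{'vfov': 71.58439213346185, 'cx': 318.955370843537, 'cy': 201.59467938334387, 'mount': array([[ 5.74099421e-04, -9.67898461e-01, -2.51340884e-01,
         6.91059433e-02],
       [ 9.99999747e-01,  4.50208769e-04,  5.50419410e-04,
         1.14165911e-03],
       [-4.19594230e-04, -2.51341136e-01,  9.67898475e-01,
        -1.44977876e-01],
       [ 0.00000000e+00,  0.00000000e+00,  0.00000000e+00,
         1.00000000e+00]])}
{'time_s': 0.1, 'qpos': array([-1.14952184,  0.61584973, -0.01265174,  1.42470108,  0.00814243,
        1.10342316, -0.04041336]), 'qvel': array([-1.75147415e-04,  2.36872394e-04, -8.27920130e-05, -4.77345635e-03,
       -1.48726642e-03,  4.80203084e-04, -2.87325569e-03]), 'joint_efforts': array([ 1.08265191e-03, -4.60039651e+01,  2.09857165e-01, -1.66246158e+01,
       -6.11812016e-02,  1.68769446e-02,  1.04026697e-04]), 'eef_pos': array([0.28112309, 0.58533752, 0.23959166]), 'orientation': array([[-9.01456114e-01,  4.32869427e-01, -9.66585786e-04],
       [ 4.32870503e-01,  9.01453621e-01, -2.12060766e-03],
       [-4.66139637e-05, -2.33004121e-03, -9.99997284e-01]]), 'force': array([-0.04288878,  0.29651755,  0.52740993]), 'ft_torque': array([-0.00823489,  0.00118739,  0.01834214]), 'finger_force': 0.0, 'gripper_width': 1.0003233874009254}
```

View pics/scene0.png

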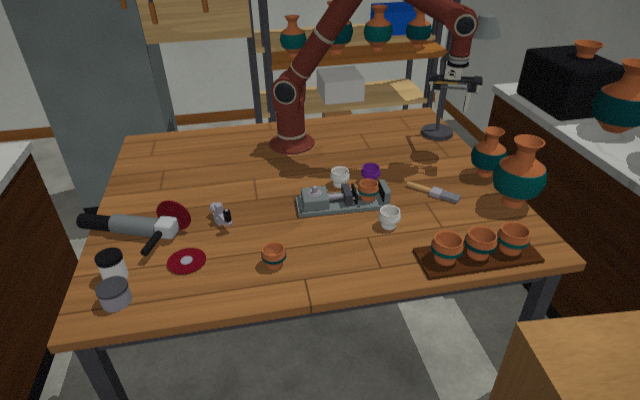

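View pics/top0.png

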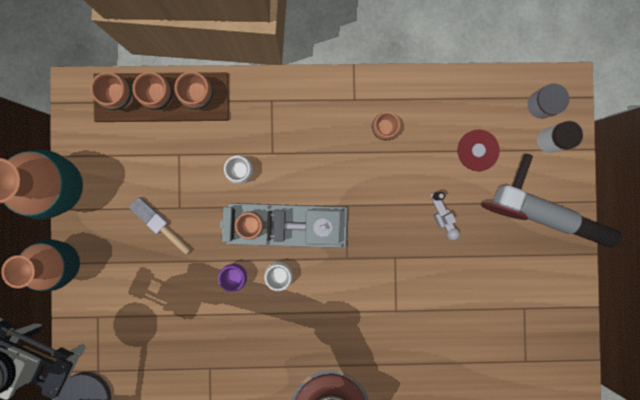

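The scene view shows the clamp in the middle of the bench with the copper bowl in its jaws. The crank stands left of it near (222,214) and the spare bowl is at (273,257).
In the top view the crank hub is near (445,215), the knob near (437,197), the ball near (453,234) and the shaft near (322,228). The moving jaw is at about (278,225).

```bash
cat > h.py <<'E'
from rig import *
import numpy as np, cv2
def cam(n,st=None):
    c=calibration(n); f=200/np.tan(np.radians(c["vfov"]/2))
    if n=="wrist":
        T=np.eye(4);T[:3,:3]=st["orientation"];T[:3,3]=st["eef_pos"];W=T@c["mount"]
    else: W=np.linalg.inv(c["camera_from_world"])
    return f,c["cx"],c["cy"],W
def onz(C,u,v,z):
    f,cx,cy,W=C; d=W[:3,:3]@np.array([(u-cx)/f,(v-cy)/f,1]); o=W[:3,3]
    return o+d*(z-o[2])/d[2]
def cloud(C,d):
    f,cx,cy,W=C; v,u=np.mgrid[:400,:640]
    P=np.stack([(u-cx)/f*d,(v-cy)/f*d,d],-1); return P@W[:3,:3].T+W[:3,3]
def px(C,p):
    f,cx,cy,W=C; q=W[:3,:3].T@(np.array(p)-W[:3,3]); return cx+f*q[0]/q[2],cy+f*q[1]/q[2]
E
python3 - <<'E'
from h import *
C=cam("top"); k=onz(C,437.5,196,.085); b=onz(C,453,234,.045);s=onz(C,322,228,.086)
print("knob",k,"ball",b,"shaft",s,"yaw",np.degrees(np.arctan2(*(k-b)[1::-1])))
P=cloud(C,np.load("top0.npy"))
for u,v in((437,196),(445,215),(453,234),(322,228),(250,208),(322,210)):print(u,v,P[v,u].round(3))
# clamp bed yaw: rays through bed's outer corners
for u,v in((347,207),(347,246),(224,205),(224,245)):print(onz(C,u,v,.018).round(3))
E
```

```text
knob [ 0.57679221 -0.28047704  0.085     ] ball [ 0.47676589 -0.33264771  0.045     ] shaft [0.50059977 0.01428044 0.086     ] yaw 27.545166830986194
437 196 [ 0.577 -0.279  0.086]
445 215 [ 0.528 -0.305  0.066]
453 234 [ 0.477 -0.33   0.053]
322 228 [0.501 0.014 0.084]
250 208 [0.554 0.206 0.016]
322 210 [0.546 0.013 0.055]
[ 0.553 -0.056  0.018]
[ 0.447 -0.054  0.018]
[0.563 0.275 0.018]
[0.456 0.276 0.018]
```

servo_tool(
  slide=[
    [0.25, -0.25, 0],
    [0.5, -0.5, 0],
    [0.75, -0.75, 0],
    [1, -1, 0],
  ],
  turn=[
    [0, 0, -0.1],
    [0, 0, -0.2],
    [0, 0, -0.3],
    [0, 0, -0.4],
  ],
  claw=0.7,
)

```text
time_s: 0.6
eef_pos: [0.4322, 0.4344, 0.2402]
orientation: [[-0.47, 0.882, -0.001], [0.882, 0.47, -0.001], [-0.0, -0.001, -1.0]]
force: [0.6, -0.1, 0.4]
gripper_width: 0.702
finger_force: 0.0
```

servo_tool(
  slide=[
    [0.14, -0.25, 0],
    [0.28, -0.5, 0],
    [0.41, -0.75, 0],
    [0.53, -1, 0],
  ],
  turn=[
    [0, 0, -0.1],
    [0, 0, -0.2],
    [0, 0, -0.3],
    [0, 0, -0.4],
  ],
)

```text
time_s: 1.1
eef_pos: [0.5112, 0.2845, 0.2402]
orientation: [[0.138, 0.99, -0.001], [0.99, -0.138, -0.0], [-0.0, -0.001, -1.0]]
force: [0.3, 0.5, 0.4]
gripper_width: 0.701
finger_force: 0.0
```

servo_tool(
  slide=[
    [0, -0.25, 0],
    [0, -0.5, 0],
    [0, -0.75, 0],
    [0, -1, 0],
  ],
  turn=[
    [0, 0, -0.1],
    [0, 0, -0.2],
    [0, 0, -0.3],
    [0, 0, -0.4],
  ],
)

```text
time_s: 1.6
eef_pos: [0.5105, 0.1347, 0.2403]
orientation: [[0.694, 0.72, -0.001], [0.72, -0.694, -0.0], [-0.001, -0.001, -1.0]]
force: [-0.1, -0.7, -0.6]
gripper_width: 0.698
finger_force: 0.0
```

servo_tool(
  slide=[
    [0, -0.25, 0],
    [0, -0.5, 0],
    [0, -0.75, 0],
    [0, -1, 0],
    [0, -1, 0],
  ],
  turn=[
    [0, 0, -0.1],
    [0, 0, -0.15],
    [0, 0, -0.21],
    [0, 0, -0.21],
    [0, 0, -0.21],
  ],
)

```text
time_s: 2.22
eef_pos: [0.5103, -0.0177, 0.2408]
orientation: [[0.891, 0.455, -0.0], [0.455, -0.891, -0.002], [-0.001, 0.001, -1.0]]
force: [0.1, 0.5, 0.6]
gripper_width: 0.702
finger_force: 0.0
```

```bash
python3 - <<'E'
from h import *
s=state();print(s["time_s"],s["eef_pos"],s["qpos"])
im,d=get_image("wrist");cv2.imwrite("pics/w1.png",im[:,:,::-1]);np.savez("w1.npz",d=d,e=s["eef_pos"],o=s["orientation"])
C=cam("wrist",s);print(px(C,[.5,.0143,.086]))
E
```

```text
2.225 [ 0.51032634 -0.01766657  0.24077441] [-0.43996163  0.45637693  0.63429993  1.83415152 -0.32345883  0.95607588
 -0.76384926]
(np.float64(289.21559571688346), np.float64(190.40131378542978))
```

View pics/w1.png

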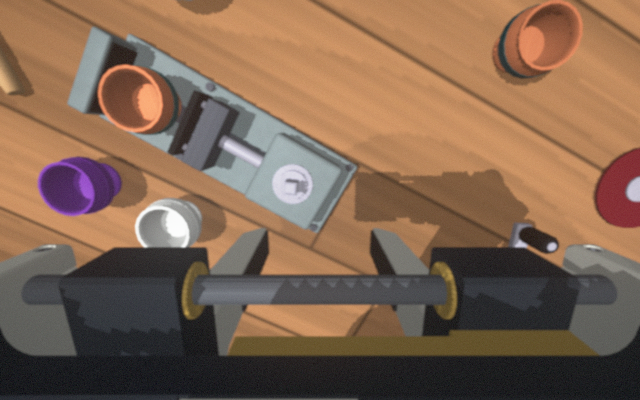

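The wrist view shows the shaft end at about (294,186) on its white collar, with the gearbox around it. The moving jaw is near (205,130), the bowl near (137,97), the fixed jaw near (98,70), and the crank's knob near (540,238).

```bash
python3 - <<'E'
from h import *
z=np.load("w1.npz");C=cam("wrist",dict(eef_pos=z["e"],orientation=z["o"]));P=cloud(C,z["d"])
im=cv2.imread("pics/w1.png")
a=cv2.resize(im[140:230,245:345],None,fx=4,fy=4,interpolation=cv2.INTER_CUBIC)
b=cv2.resize(im[20:185,80:280],None,fx=2,fy=2,interpolation=cv2.INTER_CUBIC)
o=np.zeros((360,800,3),np.uint8);o[:,:400]=a;o[:330,400:]=b;cv2.imwrite("pics/w1c.png",o)
Z=P[...,2];sub=np.zeros(Z.shape,bool);sub[150:225,250:340]=1
m=sub&(Z>.081)&(Z<.092);print("tip",m.sum(),P[m].mean(0),np.median(P[m],0))
r=cv2.minAreaRect(P[m][:,:2].astype(np.float32)*1000);print("tip rect mm",r)
m=sub&(Z>.0615)&(Z<.068);r=cv2.minEnclosingCircle(P[m][:,:2].astype(np.float32)*1000);print("collar",m.sum(),r)
m=sub&(Z>.052)&(Z<.0605);print("gbox",m.sum(),cv2.minAreaRect(P[m][:,:2].astype(np.float32)*1000))
E
```

```text
tip 167 [0.50295372 0.01509382 0.08620872] [0.50290279 0.01516247 0.08637501]
tip rect mm ((502.3207092285156, 15.072017669677734), (14.118529319763184, 14.048139572143555), 21.485660552978516)
collar 567 ((500.76348876953125, 14.290087699890137), 25.486623764038086)
gbox 3760 ((502.3985900878906, 15.312948226928711), (90.1352310180664, 89.86995697021484), 87.47207641601562)
```

View pics/w1c.png

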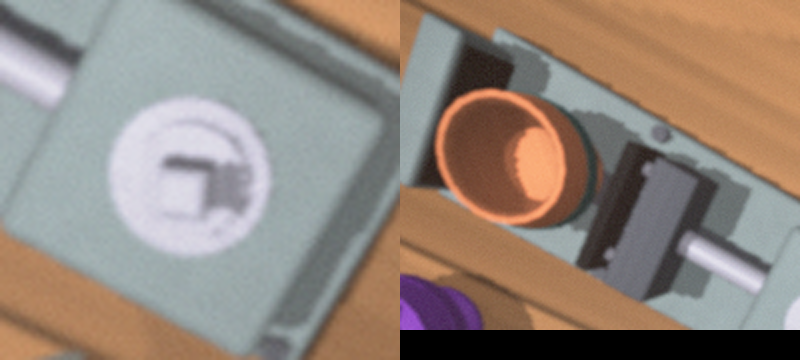

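servo_tool(
  slide=[
    [0, -0.25, 0],
    [0, -0.5, 0],
    [0, -0.75, 0],
    [0, -1, 0],
  ],
  turn=[
    [0, 0, 0],
    [0, 0, 0],
    [0, 0, 0],
    [0, 0, 0],
  ],
)

```text
time_s: 2.78
eef_pos: [0.5115, -0.1628, 0.2402]
orientation: [[0.886, 0.464, -0.0], [0.464, -0.886, 0.002], [0.0, -0.002, -1.0]]
force: [0.8, -0.3, -0.0]
gripper_width: 0.699
finger_force: 0.0
```

servo_tool(
  slide=[
    [0, -0.2, 0],
    [0, -0.4, 0],
    [0, -0.6, 0],
    [0, -0.8, 0],
    [0, -0.8, 0],
    [0, -0.8, 0],
  ],
  turn=[
    [0, 0, 0],
    [0, 0, 0],
    [0, 0, 0],
    [0, 0, 0],
    [0, 0, 0],
    [0, 0, 0],
  ],
)

```text
time_s: 3.52
eef_pos: [0.5118, -0.2816, 0.2401]
orientation: [[0.886, 0.463, -0.0], [0.463, -0.886, 0.003], [0.001, -0.002, -1.0]]
force: [-0.5, -0.5, -0.6]
gripper_width: 0.699
finger_force: 0.0
```

```bash
python3 - <<'E'
from h import *
s=state();print(s["time_s"],s["eef_pos"],s["qpos"])
im,d=get_image("wrist");cv2.imwrite("pics/w2.png",im[:,:,::-1]);np.savez("w2.npz",d=d,e=s["eef_pos"],o=s["orientation"])
E
```

```text
3.525 [ 0.51175822 -0.28159159  0.24005254] [ 0.09763111  0.57024191  0.60395359  1.63434072 -0.36271885  1.05286879
 -0.27882795]
```

View pics/w2.png

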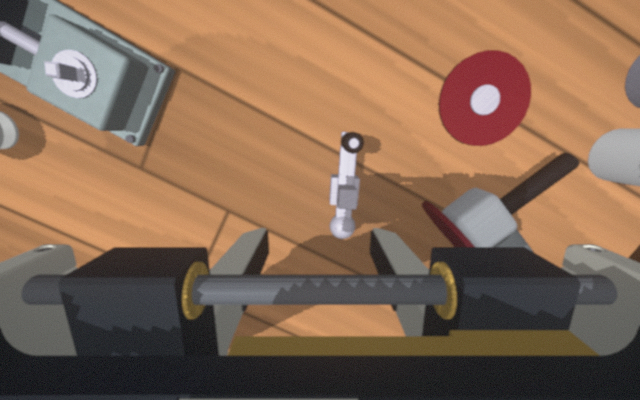

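The enlarged crop shows the shaft's square about level with the image axes, so its angle is near the tool's yaw of 27° (mod 90). This wrist view shows the crank with its knob at (353,143), its boss at (346,192) and its ball at (343,227).

```bash
python3 - <<'E'
from h import *
z=np.load("w2.npz");C=cam("wrist",dict(eef_pos=z["e"],orientation=z["o"]));P=cloud(C,z["d"]);Z=P[...,2]
sub=np.zeros(Z.shape,bool);sub[120:245,320:375]=1
kn=P[sub&(Z>.0815)&(Z<.09)][:,:2];bo=P[sub&(Z>.068)&(Z<.0745)&(np.mgrid[:400,:640][0]>165)][:,:2]
k=np.array(cv2.minEnclosingCircle(kn.astype(np.float32)*1e3)[0])
r=cv2.minAreaRect(bo.astype(np.float32)*1e3);print("knob",len(kn),kn.mean(0),k,"boss",len(bo),bo.mean(0),r)
arm=P[sub&(Z>.036)&(Z<.043)][:,:2];ra=cv2.minAreaRect(arm.astype(np.float32)*1e3);print("arm",len(arm),ra)
d=k-np.array(r[0]);print("yaw",np.degrees(np.arctan2(d[1],d[0])),np.hypot(*d))
x=z["o"][:,0];print("toolyaw",np.degrees(np.arctan2(x[1],x[0])))
E
```

```text
knob 346 [ 0.5787387  -0.28546711] [ 578.77233887 -285.83053589] boss 382 [ 0.52032345 -0.31229688] ((519.8569946289062, -313.0007629394531), (24.2060604095459, 22.06757926940918), 24.27316665649414)
arm 777 ((524.9161376953125, -308.3037109375), (137.17645263671875, 31.9908390045166), 27.315502166748047)
yaw 24.75792484939389 64.87864845005778
toolyaw 27.608822418799512
```

servo_tool(
  slide=[
    [0.03, -0.1, -0.15],
    [0.055, -0.207, -0.3],
    [0.055, -0.207, -0.45],
    [0.055, -0.207, -0.6],
    [0.055, -0.207, -0.667],
    [0.055, -0.207, -0.667],
    [0.055, -0.207, -0.667],
  ],
  turn=[
    [0, 0, -0.034],
    [0, 0, -0.034],
    [0, 0, -0.034],
    [0, 0, -0.034],
    [0, 0, -0.034],
    [0, 0, -0.034],
    [0, 0, -0.034],
  ],
)

```text
time_s: 4.45
eef_pos: [0.5198, -0.3152, 0.1416]
orientation: [[0.911, 0.413, 0.002], [0.413, -0.911, -0.001], [0.001, 0.001, -1.0]]
force: [-1.2, 0.3, -0.3]
gripper_width: 0.705
finger_force: 0.0
```

servo_tool(
  slide=[
    [0, 0.007, -0.12],
    [0, 0.007, -0.24],
    [0, 0.007, -0.36],
    [0, 0.007, -0.45],
    [0, 0.007, -0.48],
    [0, 0.007, -0.48],
    [0, 0.007, -0.48],
  ],
  turn=[
    [0, 0, 0],
    [0, 0, 0],
    [0, 0, 0],
    [0, 0, 0],
    [0, 0, 0],
    [0, 0, 0],
    [0, 0, 0],
  ],
)

```text
time_s: 5.32
eef_pos: [0.5195, -0.3145, 0.0692]
orientation: [[0.911, 0.413, 0.001], [0.413, -0.911, -0.001], [0.001, 0.001, -1.0]]
force: [0.6, 0.8, 0.2]
gripper_width: 0.7
finger_force: 0.0
```

servo_tool(
  slide=[
    [0, 0, 0],
    [0, 0, 0],
    [0, 0, 0],
    [0, 0, 0],
    [0, 0, 0],
    [0, 0, 0],
    [0, 0, 0],
    [0, 0, 0],
  ],
  turn=[
    [0, 0, 0],
    [0, 0, 0],
    [0, 0, 0],
    [0, 0, 0],
    [0, 0, 0],
    [0, 0, 0],
    [0, 0, 0],
    [0, 0, 0],
  ],
  claw=0,
  squeeze=40,
)

```text
time_s: 6.32
eef_pos: [0.5193, -0.3143, 0.0686]
orientation: [[0.911, 0.413, 0.0], [0.413, -0.911, -0.0], [0.0, 0.0, -1.0]]
force: [1.2, -0.8, -1.2]
gripper_width: 0.234
finger_force: 40.0
```

servo_tool(
  slide=[
    [0, 0, 0.1],
    [0, 0, 0.3],
    [0, 0, 0.5],
    [0, 0, 0.7],
    [0, 0, 0.8],
    [0, 0, 0.8],
  ],
  turn=[
    [0, 0, 0],
    [0, 0, 0],
    [0, 0, 0],
    [0, 0, 0],
    [0, 0, 0],
    [0, 0, 0],
  ],
)

```text
time_s: 7.08
eef_pos: [0.5192, -0.3141, 0.1892]
orientation: [[0.911, 0.413, 0.001], [0.413, -0.911, -0.0], [0.001, 0.001, -1.0]]
force: [-0.1, 0.6, -5.3]
gripper_width: 0.233
finger_force: 40.0
```

servo_tool(
  slide=[
    [0, 0.1, 0],
    [0, 0.3, 0],
    [0, 0.5, 0],
    [0, 0.7, 0],
    [0, 0.9, 0],
    [0, 1, 0],
  ],
  turn=[
    [0, 0, 0],
    [0, 0, 0],
    [0, 0, 0],
    [0, 0, 0],
    [0, 0, 0],
    [0, 0, 0],
  ],
)

```text
time_s: 7.82
eef_pos: [0.5185, -0.1602, 0.1871]
orientation: [[0.909, 0.416, -0.003], [0.416, -0.909, 0.003], [-0.002, -0.004, -1.0]]
force: [0.1, -0.6, -5.8]
gripper_width: 0.232
finger_force: 40.0
```

servo_tool(
  slide=[
    [-0.05, 0.2, 0],
    [-0.1, 0.4, 0],
    [-0.1, 0.6, 0],
    [-0.1, 0.8, 0],
    [-0.1, 0.9, 0],
    [-0.1, 0.9, 0],
    [-0.1, 0.9, 0],
  ],
  turn=[
    [0, 0, 0],
    [0, 0, 0],
    [0, 0, 0],
    [0, 0, 0],
    [0, 0, 0],
    [0, 0, 0],
    [0, 0, 0],
  ],
)

```text
time_s: 8.7
eef_pos: [0.5041, -0.0311, 0.1887]
orientation: [[0.912, 0.411, 0.001], [0.411, -0.912, -0.002], [-0.0, 0.002, -1.0]]
force: [-0.5, -0.7, -6.0]
gripper_width: 0.231
finger_force: 40.0
```

```bash
python3 - <<'E'
from h import *
s=state();print(s["time_s"],s["eef_pos"],s["orientation"],s["qpos"],s["force"])
im,d=get_image("wrist");cv2.imwrite("pics/w3.png",im[:,:,::-1]);np.savez("w3.npz",d=d,e=s["eef_pos"],o=s["orientation"])
C=cam("wrist",s);P=cloud(C,d);Z=P[...,2]
print("shaft px",px(C,[.5023,.0152,.086]))
E
```

```text
8.7 [ 0.50413539 -0.0310789   0.18873528] [[ 9.11766258e-01  4.10709183e-01  5.07791302e-04]
 [ 4.10709415e-01 -9.11764597e-01 -1.75939941e-03]
 [-2.59615362e-04  1.81271568e-03 -9.99998323e-01]] [-0.40782658  0.52215799  0.63609139  1.91684167 -0.40944988  0.83347317
 -0.70237755] [-0.49544713 -0.69251476 -5.97461018]
shaft px (np.float64(272.2600169531936), np.float64(189.80893013744796))
```

View pics/w3.png

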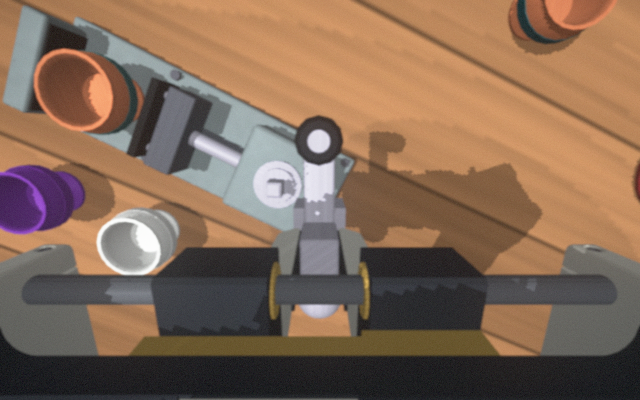

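The crank is held upright with its knob at (319,140). The shaft end shows at about (275,187), still clear of the crank.

```bash
python3 - <<'E'
from h import *
z=np.load("w3.npz");C=cam("wrist",dict(eef_pos=z["e"],orientation=z["o"]));P=cloud(C,z["d"]);Z=P[...,2]
sub=np.zeros(Z.shape,bool);sub[165:210,250:300]=1
t=P[sub&(Z>.0815)&(Z<.092)];r=cv2.minAreaRect(t[:,:2].astype(np.float32)*1e3);print("tip",len(t),t.mean(0),r)
sub=np.zeros(Z.shape,bool);sub[110:170,290:350]=1
print(np.unique(Z[sub].round(2),return_counts=True))
t2=P[sub&(Z>.195)];k=np.array(cv2.minEnclosingCircle(t2[:,:2].astype(np.float32)*1e3)[0]);print("knob",k,np.median(t2[:,2]))
d=k/1e3-z["e"][:2];print("knob rel tcp",d,np.hypot(*d),"yaw",np.degrees(np.arctan2(d[1],d[0])))
R=z["o"];c=np.array([*k/1e3])-.065*R[:2,0]
print("hub",c,"move",np.array(r[0])/1e3-c)
sub=np.zeros(Z.shape,bool);sub[150:240,220:360]=1
g=P[sub&(Z>.052)&(Z<.0605)];print("gbox",cv2.minAreaRect(g[:,:2].astype(np.float32)*1e3))
E
```

```text
tip 244 [0.50308365 0.01466989 0.08636572] ((502.4316711425781, 14.951454162597656), (14.421335220336914, 14.082389831542969), 19.989831924438477)
(array([-0.  ,  0.01,  0.02,  0.03,  0.04,  0.05,  0.06,  0.16,  0.2 ,
        0.21,  0.33]), array([ 926,    8,  267,    2,    4,    4,  260,  214,  555, 1340,   20]))
knob [563.72583008  -3.18210363] 0.20588958426690915
knob rel tcp [0.05959044 0.0278968 ] 0.06579704960378928 yaw 25.08627626384503
hub [ 0.50446102 -0.02987822] move [-0.00202935  0.04482967]
gbox ((499.4876403808594, 21.13698387145996), (78.70599365234375, 83.85379028320312), 88.15724182128906)
```

servo_tool(
  slide=[
    [-0.014, 0.1, 0],
    [-0.014, 0.2, 0],
    [-0.014, 0.3, 0],
    [-0.014, 0.3, -0.06],
    [-0.014, 0.3, -0.12],
    [-0.014, 0.3, -0.18],
    [-0.014, 0.3, -0.2],
    [-0.014, 0.3, -0.2],
  ],
  turn=[
    [0, 0, 0],
    [0, 0, 0],
    [0, 0, 0],
    [0, 0, 0],
    [0, 0, 0],
    [0, 0, 0],
    [0, 0, 0],
    [0, 0, 0],
  ],
)

```text
time_s: 9.75
eef_pos: [0.502, 0.0155, 0.1583]
orientation: [[0.911, 0.412, -0.0], [0.412, -0.911, -0.0], [-0.0, -0.0, -1.0]]
force: [0.3, 0.1, -6.4]
gripper_width: 0.233
finger_force: 40.0
```

servo_tool(
  slide=[
    [0, 0, -0.007],
    [0, 0, -0.014],
    [0, 0, -0.02],
    [0, 0, -0.027],
    [0, 0, -0.027],
    [0, 0, -0.027],
  ],
  turn=[
    [0, 0, 0],
    [0, 0, 0],
    [0, 0, 0],
    [0, 0, 0],
    [0, 0, 0],
    [0, 0, 0],
  ],
)

```text
time_s: 10.5
eef_pos: [0.5021, 0.0159, 0.1546]
orientation: [[0.911, 0.413, 0.0], [0.413, -0.911, 0.0], [0.0, -0.0, -1.0]]
force: [0.0, 0.5, -5.7]
gripper_width: 0.232
finger_force: 40.0
```

servo_tool(
  slide=[
    [0, 0, -0.007],
    [0, 0, -0.013],
    [0, 0, -0.02],
    [0, 0, -0.02],
  ],
  turn=[
    [0, 0, 0],
    [0, 0, 0],
    [0, 0, 0],
    [0, 0, 0],
  ],
)

```text
time_s: 11.0
eef_pos: [0.5026, 0.0155, 0.1529]
orientation: [[0.911, 0.412, 0.002], [0.412, -0.911, 0.001], [0.002, 0.0, -1.0]]
force: [-1.8, 0.1, 5.7]
gripper_width: 0.231
finger_force: 40.0
```

servo_tool(
  slide=[
    [0, 0, 0.004],
    [0, 0, 0.004],
    [0, 0, 0.004],
    [0, 0, 0.004],
    [0, 0, 0.004],
    [0, 0, 0.004],
  ],
  turn=[
    [0, 0, -0.01],
    [0, 0, -0.02],
    [0, 0, -0.03],
    [0, 0, -0.04],
    [0, 0, -0.05],
    [0, 0, -0.05],
  ],
)

```text
time_s: 11.75
eef_pos: [0.5025, 0.015, 0.1524]
orientation: [[0.941, 0.339, 0.001], [0.339, -0.941, -0.001], [0.001, 0.002, -1.0]]
force: [0.5, -2.9, -3.9]
gripper_width: 0.231
finger_force: 40.0
```

servo_tool(
  slide=[
    [0, 0, -0.007],
    [0, 0, -0.014],
    [0, 0, -0.02],
    [0, 0, -0.02],
  ],
  turn=[
    [0, 0, 0],
    [0, 0, 0],
    [0, 0, 0],
    [0, 0, 0],
  ],
)

```text
time_s: 12.25
eef_pos: [0.5022, 0.0147, 0.1488]
orientation: [[0.941, 0.339, 0.0], [0.339, -0.941, -0.002], [-0.0, 0.002, -1.0]]
force: [0.8, -5.4, -5.3]
gripper_width: 0.237
finger_force: 40.0
```

servo_tool(
  slide=[
    [0, -0.004, 0],
    [0, -0.004, -0.013],
    [0, -0.004, -0.027],
    [0, -0.004, -0.04],
    [0, -0.004, -0.053],
    [0, -0.004, -0.053],
  ],
  turn=[
    [0, 0, 0],
    [0, 0, 0],
    [0, 0, 0],
    [0, 0, 0],
    [0, 0, 0],
    [0, 0, 0],
  ],
)

```text
time_s: 13.0
eef_pos: [0.5022, 0.0146, 0.141]
orientation: [[0.941, 0.34, 0.0], [0.34, -0.941, -0.001], [0.0, 0.001, -1.0]]
force: [1.8, -4.8, -4.2]
gripper_width: 0.234
finger_force: 40.0
```

servo_tool(
  slide=[
    [0.001, -0.004, -0.013],
    [0.002, -0.004, -0.027],
    [0.002, -0.004, -0.04],
    [0.002, -0.004, -0.05],
    [0.002, -0.004, -0.05],
  ],
  turn=[
    [0, 0, 0],
    [0, 0, 0],
    [0, 0, 0],
    [0, 0, 0],
    [0, 0, 0],
  ],
)

```text
time_s: 13.62
eef_pos: [0.5022, 0.0145, 0.1334]
orientation: [[0.94, 0.34, -0.0], [0.34, -0.94, -0.0], [-0.0, 0.0, -1.0]]
force: [0.7, -6.2, -5.1]
gripper_width: 0.233
finger_force: 40.0
```

servo_tool(
  slide=[
    [0, 0, -0.005],
    [0, 0, -0.01],
    [0, 0, -0.013],
    [0, 0, -0.013],
  ],
  turn=[
    [0, 0, 0],
    [0, 0, 0],
    [0, 0, 0],
    [0, 0, 0],
  ],
)

```text
time_s: 14.12
eef_pos: [0.5023, 0.0144, 0.1325]
orientation: [[0.941, 0.34, 0.0], [0.34, -0.941, 0.001], [0.0, -0.001, -1.0]]
force: [-0.9, -4.8, 4.2]
gripper_width: 0.236
finger_force: 40.0
```

servo_tool(
  slide=[
    [0, 0, 0],
    [0, 0, 0],
    [0, 0, 0],
    [0, 0, 0],
    [0, 0, 0.1],
    [0, 0, 0.3],
    [0, 0, 0.5],
    [0, -0.1, 0.65],
    [0, -0.2, 0.7],
    [0, -0.2, 0.7],
    [0, -0.2, 0.7],
  ],
  turn=[
    [0, 0, 0],
    [0, 0, 0],
    [0, 0, 0],
    [0, 0, 0],
    [0, 0, 0],
    [0, 0, 0],
    [0, 0, 0],
    [0, 0, 0],
    [0, 0, 0],
    [0, 0, 0],
    [0, 0, 0],
  ],
  claw=0.55,
)

```text
time_s: 15.5
eef_pos: [0.5017, -0.0147, 0.2359]
orientation: [[0.94, 0.34, -0.002], [0.34, -0.94, 0.001], [-0.002, -0.001, -1.0]]
force: [0.2, -0.7, 0.5]
gripper_width: 0.55
finger_force: 0.0
```

```bash
python3 - <<'E'
from h import *
s=state();print(s["time_s"],s["eef_pos"],s["qpos"])
im,d=get_image("wrist");cv2.imwrite("pics/w4.png",im[:,:,::-1]);np.savez("w4.npz",d=d,e=s["eef_pos"],o=s["orientation"])
C=cam("wrist",s);P=cloud(C,d);Z=P[...,2]
print("expected knob px",px(C,[.563,.037,.149]))
E
```

```text
15.5 [ 0.5017292  -0.0147439   0.23587941] [-0.49405512  0.46590127  0.70829461  1.86300562 -0.3681953   0.9492524
 -0.84283096]
expected knob px (np.float64(285.3116758300837), np.float64(123.39158904022436))
```

View pics/w4.png

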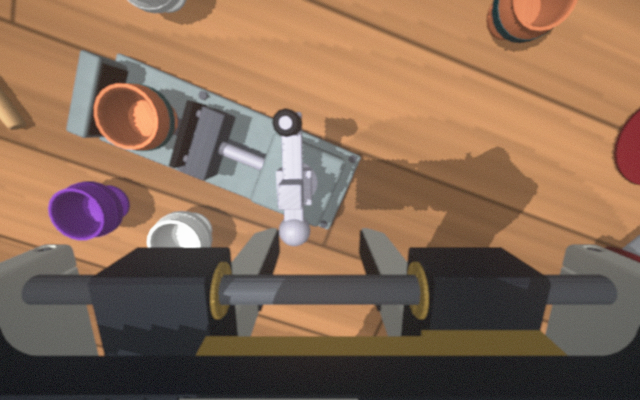

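The crank sits on the shaft with its knob at (287,122), boss at (292,188) and ball at (294,232). The moving jaw is at (205,140), with a gap between it and the bowl at (133,115).

```bash
cat > jaw.py <<'E'
from h import *
def jaw(f):
    z=np.load(f);C=cam("wrist",dict(eef_pos=z["e"],orientation=z["o"]));P=cloud(C,z["d"]);Z=P[...,2]
    y=np.radians(88.0);X=np.array([np.cos(y),np.sin(y)]);Y=np.array([-X[1],X[0]])
    q=P[...,:2]-[.5023,.0148];cx=q@X;cy=q@Y
    m=(abs(cy)<.07)&(Z>.03)&(Z<.1)&(cx>.05)&(cx<.27)&(z["d"]>0)
    for lo,hi in((-.05,-.042),(-.042,-.034),(-.034,-.026),(-.026,-.018),(.018,.026),(.026,.034),(.034,.042),(.042,.05)):
        s=m&(cy>lo)&(cy<hi);o=np.argsort(cx[s]);a=cx[s][o]*1e3;b=Z[s][o]*1e3
        bins=np.arange(50,270,2);print(lo,[(int(i),int(b[(a>=i)&(a<i+2)].max())) for i in bins if ((a>=i)&(a<i+2)).any()])
    return P,Z,z
E
python3 - <<'E'
from jaw import *
P,Z,z=jaw("w4.npz")
sub=np.zeros(Z.shape,bool);sub[95:150,260:315]=1
t=P[sub&(Z>.142)&(Z<.156)];k=cv2.minEnclosingCircle(t[:,:2].astype(np.float32)*1e3);print("knob",len(t),k,t.mean(0))
print("rel tcp",np.array(k[0])/1e3-z["e"][:2])
E
```

```text
-0.05 [(232, 57), (234, 62), (236, 64), (238, 64), (240, 64), (242, 65), (244, 65), (246, 65), (248, 65), (250, 65), (252, 65), (254, 64), (256, 64), (258, 62)]
-0.042 [(98, 63), (100, 65), (102, 65), (104, 64), (106, 64), (108, 65), (110, 64), (112, 65), (114, 64), (116, 65), (118, 65), (120, 65), (122, 64), (124, 64), (134, 62), (136, 63), (138, 63), (140, 62), (142, 63), (172, 60), (174, 61), (176, 64), (178, 63), (180, 64), (182, 64), (184, 64), (186, 78), (188, 79), (190, 79), (192, 66), (194, 65), (196, 65), (198, 63), (200, 64), (202, 62), (232, 61), (234, 62), (236, 65), (238, 65), (240, 65), (242, 65), (244, 65), (246, 66), (248, 65), (250, 64), (252, 65), (254, 65), (256, 64), (258, 61)]
-0.034 [(98, 63), (100, 64), (102, 65), (104, 65), (106, 65), (108, 65), (110, 64), (112, 65), (114, 65), (116, 65), (118, 65), (120, 65), (122, 65), (124, 64), (130, 47), (132, 47), (134, 63), (136, 62), (138, 63), (140, 62), (142, 62), (162, 62), (164, 62), (166, 79), (168, 80), (170, 79), (172, 80), (174, 80), (176, 79), (178, 80), (180, 80), (182, 80), (184, 79), (186, 79), (188, 79), (
[... 2021 characters left out ...]
(200, 79), (202, 79), (204, 80), (206, 78), (234, 62), (236, 64), (238, 65), (240, 65), (242, 66), (244, 66), (246, 65), (248, 65), (250, 65), (252, 65), (254, 65), (256, 65), (258, 62)]
0.034 [(100, 64), (102, 64), (104, 64), (106, 64), (108, 65), (110, 65), (112, 64), (114, 65), (116, 64), (118, 65), (120, 64), (122, 65), (124, 64), (136, 61), (138, 62), (140, 62), (142, 63), (182, 60), (186, 60), (234, 61), (236, 64), (238, 64), (240, 65), (242, 65), (244, 65), (246, 65), (248, 65), (250, 65), (252, 65), (254, 65), (256, 64), (258, 63), (260, 61)]
0.042 []
knob 628 ((563.65576171875, 37.61104202270508), 11.271788597106934) [0.56386611 0.03722942 0.14924915]
rel tcp [0.06192657 0.05235494]
```

servo_tool(
  slide=[
    [0.14, 0.12, 0],
    [0.28, 0.24, 0],
    [0.413, 0.349, 0],
    [0.413, 0.349, -0.15],
    [0.413, 0.349, -0.3],
    [0.413, 0.349, -0.45],
    [0.413, 0.349, -0.6],
    [0.413, 0.349, -0.68],
    [0.413, 0.349, -0.68],
    [0.413, 0.349, -0.68],
  ],
  turn=[
    [0, 0, 0],
    [0, 0, 0],
    [0, 0, 0],
    [0, 0, 0],
    [0, 0, 0],
    [0, 0, 0],
    [0, 0, 0],
    [0, 0, 0],
    [0, 0, 0],
    [0, 0, 0],
  ],
)

```text
time_s: 16.8
eef_pos: [0.5649, 0.037, 0.1353]
orientation: [[0.94, 0.34, 0.001], [0.34, -0.94, -0.0], [0.001, 0.0, -1.0]]
force: [-0.1, -0.5, 0.1]
gripper_width: 0.549
finger_force: 0.0
```

servo_tool(
  slide=[
    [0, 0, 0],
    [0, 0, 0],
    [0, 0, 0],
    [0, 0, 0],
    [0, 0, 0],
    [0, 0, 0],
  ],
  turn=[
    [0, 0, 0],
    [0, 0, 0],
    [0, 0, 0],
    [0, 0, 0],
    [0, 0, 0],
    [0, 0, 0],
  ],
  claw=0,
  squeeze=20,
)

```text
time_s: 17.55
eef_pos: [0.5645, 0.037, 0.1349]
orientation: [[0.94, 0.34, 0.0], [0.34, -0.94, 0.0], [0.0, 0.0, -1.0]]
force: [-0.2, 0.0, 1.4]
gripper_width: 0.241
finger_force: 20.0
```

```bash
python3 - <<'E'
from h import *
s=state();e=s["eef_pos"][:2];print(s["time_s"],s["eef_pos"],s["qpos"],s["force"])
c=np.array([.5024,.0145]);d=e-c;a=np.arctan2(d[1],d[0]);print(np.degrees(a),np.hypot(*d))
a=np.radians(20.7)
for k in range(24):
    st=np.radians(-15)*np.arange(1,13); 
    if k in(0,12):
        a0=a-np.radians(15*k);print([[round(float(.065*(np.cos(a0+t)-np.cos(a0))/.15),3),round(float(.065*(np.sin(a0+t)-np.sin(a0))/.15),3),0] for t in st])
E
```

```text
17.55 [0.56449906 0.03703617 0.13490877] [-0.47414837  0.67980773  0.60093691  1.80662823 -0.51065026  0.81459723
 -0.84131535] [-0.21438254  0.04050746  1.42688297]
19.946175204918422 0.06606187841295785
[[0.026, -0.11, 0], [0.022, -0.223, 0], [-0.01, -0.331, 0], [-0.07, -0.428, 0], [-0.152, -0.505, 0], [-0.252, -0.559, 0], [-0.362, -0.584, 0], [-0.475, -0.581, 0], [-0.584, -0.548, 0], [-0.68, -0.489, 0], [-0.757, -0.406, 0], [-0.811, -0.306, 0]]
[[-0.026, 0.11, 0], [-0.022, 0.223, 0], [0.01, 0.331, 0], [0.07, 0.428, 0], [0.152, 0.505, 0], [0.252, 0.559, 0], [0.362, 0.584, 0], [0.475, 0.581, 0], [0.584, 0.548, 0], [0.68, 0.489, 0], [0.757, 0.406, 0], [0.811, 0.306, 0]]
```

servo_tool(
  slide=[
    [0.026, -0.11, 0],
    [0.022, -0.223, 0],
    [-0.01, -0.331, 0],
    [-0.07, -0.428, 0],
    [-0.152, -0.505, 0],
    [-0.252, -0.559, 0],
  ],
  turn=[
    [0, 0, 0],
    [0, 0, 0],
    [0, 0, 0],
    [0, 0, 0],
    [0, 0, 0],
    [0, 0, 0],
  ],
)

```text
time_s: 18.3
eef_pos: [0.526, -0.0472, 0.1347]
orientation: [[0.941, 0.34, 0.001], [0.34, -0.941, 0.001], [0.001, -0.0, -1.0]]
force: [2.6, 5.1, -0.7]
gripper_width: 0.246
finger_force: 20.0
```

servo_tool(
  slide=[
    [-0.11, -0.025, 0],
    [-0.223, -0.022, 0],
    [-0.332, 0.011, 0],
    [-0.428, 0.07, 0],
    [-0.505, 0.153, 0],
    [-0.559, 0.253, 0],
    [-0.585, 0.363, 0],
    [-0.581, 0.476, 0],
    [-0.549, 0.584, 0],
    [-0.489, 0.681, 0],
    [-0.407, 0.758, 0],
    [-0.307, 0.812, 0],
  ],
  turn=[
    [0, 0, 0],
    [0, 0, 0],
    [0, 0, 0],
    [0, 0, 0],
    [0, 0, 0],
    [0, 0, 0],
    [0, 0, 0],
    [0, 0, 0],
    [0, 0, 0],
    [0, 0, 0],
    [0, 0, 0],
    [0, 0, 0],
  ],
)

```text
time_s: 19.8
eef_pos: [0.4807, 0.0755, 0.1346]
orientation: [[0.94, 0.341, -0.001], [0.341, -0.94, -0.001], [-0.001, 0.0, -1.0]]
force: [-1.8, -4.5, 2.1]
gripper_width: 0.242
finger_force: 20.0
```

```bash
python3 - <<'E'
from h import *
s=state();print(s["time_s"],s["eef_pos"],s["qpos"],s["force"])
E
```

```text
19.8 [0.48072599 0.07550754 0.13459834] [-0.6082108   0.58425716  0.61281902  2.02087475 -0.51787456  0.69436388
 -0.88732822] [-1.77007465 -4.53613509  2.07220958]
```

servo_tool(
  slide=[
    [0.11, 0.025, 0],
    [0.223, 0.022, 0],
    [0.332, -0.011, 0],
    [0.428, -0.07, 0],
    [0.505, -0.153, 0],
    [0.559, -0.253, 0],
    [0.585, -0.363, 0],
    [0.581, -0.476, 0],
    [0.549, -0.584, 0],
    [0.489, -0.681, 0],
    [0.407, -0.758, 0],
    [0.307, -0.812, 0],
  ],
  turn=[
    [0, 0, 0],
    [0, 0, 0],
    [0, 0, 0],
    [0, 0, 0],
    [0, 0, 0],
    [0, 0, 0],
    [0, 0, 0],
    [0, 0, 0],
    [0, 0, 0],
    [0, 0, 0],
    [0, 0, 0],
    [0, 0, 0],
  ],
)

```text
time_s: 21.3
eef_pos: [0.5276, -0.0465, 0.1349]
orientation: [[0.94, 0.34, 0.004], [0.34, -0.94, 0.001], [0.004, 0.0, -1.0]]
force: [2.4, 5.8, -1.6]
gripper_width: 0.245
finger_force: 20.0
```

servo_tool(
  slide=[
    [-0.11, -0.025, 0],
    [-0.223, -0.022, 0],
    [-0.332, 0.011, 0],
    [-0.428, 0.07, 0],
    [-0.505, 0.153, 0],
    [-0.559, 0.253, 0],
    [-0.585, 0.363, 0],
    [-0.581, 0.476, 0],
    [-0.549, 0.584, 0],
    [-0.489, 0.681, 0],
    [-0.407, 0.758, 0],
    [-0.307, 0.812, 0],
  ],
  turn=[
    [0, 0, 0],
    [0, 0, 0],
    [0, 0, 0],
    [0, 0, 0],
    [0, 0, 0],
    [0, 0, 0],
    [0, 0, 0],
    [0, 0, 0],
    [0, 0, 0],
    [0, 0, 0],
    [0, 0, 0],
    [0, 0, 0],
  ],
)

```text
time_s: 22.8
eef_pos: [0.4811, 0.0756, 0.1347]
orientation: [[0.94, 0.341, -0.0], [0.341, -0.94, -0.001], [-0.001, 0.0, -1.0]]
force: [-2.2, -4.6, 0.4]
gripper_width: 0.246
finger_force: 20.0
```

```bash
python3 - <<'E'
from h import *
s=state();print(s["time_s"],s["eef_pos"],s["qpos"],s["force"])
im,d=get_image("wrist");cv2.imwrite("pics/w5.png",im[:,:,::-1]);np.savez("w5.npz",d=d,e=s["eef_pos"],o=s["orientation"])
E
```

```text
22.8 [0.48114949 0.07562892 0.13467588] [-0.60912745  0.58466564  0.61416277  2.02035073 -0.5192833   0.69437644
 -0.88614952] [-2.15247088 -4.59181804  0.38737947]
```

View pics/w5.png

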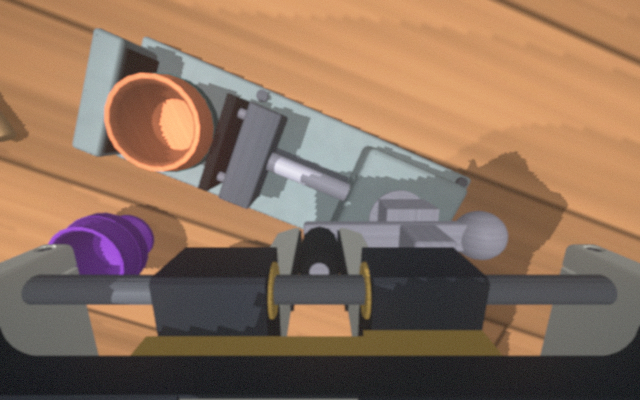

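The jaw at (250,155) has advanced and its pad is nearly at the bowl at (160,120). The bowl is upright, and the gripper holds the knob at (320,250).

```bash
python3 - <<'E'
from jaw import *
P,Z,z=jaw("w5.npz")
E
```

```text
-0.05 [(232, 62), (234, 61), (236, 64), (238, 65), (240, 65), (242, 65), (244, 64), (246, 65), (248, 65), (250, 65), (252, 64), (254, 65), (256, 63), (258, 62)]
-0.042 [(116, 64), (118, 65), (120, 65), (122, 65), (124, 64), (126, 65), (128, 64), (130, 65), (132, 65), (134, 65), (136, 65), (138, 65), (140, 65), (142, 63), (150, 61), (152, 63), (154, 63), (156, 63), (158, 62), (160, 61), (178, 59), (180, 60), (182, 64), (184, 63), (186, 65), (188, 65), (190, 78), (192, 79), (194, 79), (196, 78), (198, 79), (200, 80), (202, 79), (204, 64), (206, 64), (208, 62), (210, 62), (212, 61), (232, 62), (234, 62), (236, 65), (238, 65), (240, 65), (242, 65), (244, 65), (246, 65), (248, 65), (250, 65), (252, 65), (254, 65), (256, 64), (258, 62)]
-0.034 [(116, 64), (118, 64), (120, 65), (122, 65), (124, 66), (126, 64), (128, 65), (130, 65), (132, 65), (134, 65), (136, 65), (138, 65), (140, 65), (142, 63), (146, 47), (148, 47), (150, 51), (152, 63), (154, 63), (156, 63), (158, 63), (160, 62), (168, 60), (170, 62), (172, 64), (174, 80), (176, 80), (178, 80), (180, 80), (182, 80), (184, 79), (186, 80),
[... 2031 characters left out ...]
), (180, 79), (182, 80), (184, 80), (186, 79), (188, 80), (190, 79), (192, 80), (194, 80), (196, 79), (198, 80), (200, 79), (202, 80), (204, 79), (206, 79), (208, 79), (210, 79), (212, 79), (234, 61), (236, 64), (238, 64), (240, 65), (242, 65), (244, 65), (246, 65), (248, 65), (250, 65), (252, 65), (254, 65), (256, 64), (258, 63)]
0.034 [(116, 62), (118, 64), (120, 65), (122, 64), (124, 64), (126, 64), (128, 64), (130, 65), (132, 64), (134, 64), (136, 64), (138, 64), (140, 64), (142, 63), (152, 62), (154, 62), (156, 62), (158, 63), (160, 61), (234, 61), (236, 64), (238, 64), (240, 65), (242, 65), (244, 65), (246, 65), (248, 65), (250, 64), (252, 65), (254, 64), (256, 64), (258, 63)]
0.042 []
```

servo_tool(
  slide=[
    [0.11, 0.025, 0],
    [0.223, 0.022, 0],
    [0.332, -0.011, 0],
    [0.428, -0.07, 0],
    [0.505, -0.153, 0],
    [0.559, -0.253, 0],
    [0.585, -0.363, 0],
    [0.581, -0.476, 0],
    [0.549, -0.584, 0],
    [0.489, -0.681, 0],
    [0.489, -0.681, 0],
  ],
  turn=[
    [0, 0, 0],
    [0, 0, 0],
    [0, 0, 0],
    [0, 0, 0],
    [0, 0, 0],
    [0, 0, 0],
    [0, 0, 0],
    [0, 0, 0],
    [0, 0, 0],
    [0, 0, 0],
    [0, 0, 0],
  ],
)

```text
time_s: 24.22
eef_pos: [0.553, -0.0283, 0.1346]
orientation: [[0.941, 0.338, -0.0], [0.338, -0.941, 0.001], [0.0, -0.001, -1.0]]
force: [-2.7, 3.4, -0.1]
gripper_width: 0.24
finger_force: 20.0
```

```bash
cat > m.py <<'E'
from h import *
def meas(f):
    z=np.load(f);C=cam("wrist",dict(eef_pos=z["e"],orientation=z["o"]));P=cloud(C,z["d"]);Z=P[...,2]
    y=np.radians(88.0);X=np.array([np.cos(y),np.sin(y)]);Y=np.array([-X[1],X[0]])
    q=P[...,:2]-[.5023,.0148];cx=q@X*1e3;cy=q@Y*1e3
    ok=(Z>.058)&(Z<.068)&(cx>80)&(cx<265)
    R=[]
    for lo in np.arange(-42,42,1.5):
        if -14<lo<14: continue
        a=np.sort(cx[ok&(cy>=lo)&(cy<lo+1.5)])
        if len(a)<20: continue
        g=np.split(a,np.where(np.diff(a)>3.5)[0]+1);g=[k for k in g if len(k)>4]
        if len(g)>=3 and 22<np.ptp(g[0])<32 and np.ptp(g[1])<14: R.append([g[0][0],g[0][-1],g[1][0],g[1][-1],g[-1][0]])
    R=np.array(R);m=np.median(R,0);print(f,len(R),"block",m[:2].round(1),"pad",m[2:4].round(1),"fixed",m[4].round(1),"padface-block",round(m[3]-m[1],2),"fixed-block",round(m[4]-m[1],2))
    b=(Z>.0775)&(Z<.083)&(cx>140)&(cx<235)&(abs(cy)<45)
    print(" bowl rim x",np.percentile(cx[b],[.5,99.5]).round(1))
E
python3 - <<'E'
from m import *
s=state();print(s["time_s"],s["eef_pos"],s["qpos"],s["force"])
im,d=get_image("wrist");cv2.imwrite("pics/w6.png",im[:,:,::-1]);np.savez("w6.npz",d=d,e=s["eef_pos"],o=s["orientation"])
for i in(4,5,6):meas(f"w{i}.npz")
E
```

```text
24.225 [ 0.5530428  -0.02829494  0.13464527] [-0.35917806  0.66352392  0.59437747  1.83978067 -0.5057149   0.7940815
 -0.72560344] [-2.74436821  3.44885134 -0.06675342]
w4.npz 33 block [100. 125.] pad [135.8 143.2] fixed 234.6 padface-block 18.23 fixed-block 109.62
 bowl rim x [157.7 221.8]
w5.npz 31 block [117.4 142.8] pad [152.5 160.4] fixed 234.7 padface-block 17.57 fixed-block 91.92
 bowl rim x [164.5 229.1]
w6.npz 25 block [120.7 146.3] pad [154.7 162.6] fixed 177.4 padface-block 16.27 fixed-block 31.07
 bowl rim x [166.  193.2]
```

servo_tool(
  slide=[
    [-0.082, -0.077, 0],
    [-0.182, -0.131, 0],
    [-0.292, -0.157, 0],
    [-0.405, -0.153, 0],
    [-0.514, -0.12, 0],
    [-0.61, -0.061, 0],
    [-0.61, -0.061, 0],
    [-0.61, -0.061, 0],
  ],
  turn=[
    [0, 0, 0],
    [0, 0, 0],
    [0, 0, 0],
    [0, 0, 0],
    [0, 0, 0],
    [0, 0, 0],
    [0, 0, 0],
    [0, 0, 0],
  ],
)

```text
time_s: 25.28
eef_pos: [0.464, -0.0378, 0.1352]
orientation: [[0.941, 0.34, 0.004], [0.34, -0.941, -0.003], [0.003, 0.004, -1.0]]
force: [0.9, -1.2, -1.9]
gripper_width: 0.238
finger_force: 20.0
```

servo_tool(
  slide=[
    [0, 0, 0],
    [0, 0, 0],
    [0, 0, 0],
    [0, 0, 0.1],
    [0, 0, 0.25],
    [0, 0, 0.4],
    [0, 0.1, 0.55],
    [0, 0.2, 0.68],
    [0, 0.2, 0.68],
    [0, 0.2, 0.68],
  ],
  turn=[
    [0, 0, 0],
    [0, 0, 0],
    [0, 0, 0],
    [0, 0, 0],
    [0, 0, 0],
    [0, 0, 0],
    [0, 0, 0],
    [0, 0, 0],
    [0, 0, 0],
    [0, 0, 0],
  ],
  claw=0.5,
)

```text
time_s: 26.52
eef_pos: [0.4618, -0.0068, 0.2366]
orientation: [[0.941, 0.34, -0.0], [0.34, -0.941, -0.0], [-0.001, 0.0, -1.0]]
force: [-0.4, 0.1, 0.3]
gripper_width: 0.501
finger_force: 0.0
```

```bash
python3 - <<'E'
from m import *
s=state();print(s["time_s"],s["eef_pos"],s["qpos"],s["force"])
im,d=get_image("wrist");cv2.imwrite("pics/w7.png",im[:,:,::-1]);np.savez("w7.npz",d=d,e=s["eef_pos"],o=s["orientation"])
meas("w7.npz")
C=cam("wrist",s);P=cloud(C,d);Z=P[...,2]
t=P[(Z>.144)&(Z<.154)&(np.hypot(P[...,0]-.5024,P[...,1]-.0145)<.085)&(d>0)];k=np.array(cv2.minEnclosingCircle(t[:,:2].astype(np.float32)*1e3)[0])/1e3-[.5024,.0145]
print("knob",len(t),k,np.hypot(*k),np.degrees(np.arctan2(k[1],k[0])),np.median(t[:,2]))
E
```

```text
26.525 [ 0.46182591 -0.00679035  0.23660759] [-0.55716019  0.40286529  0.73515493  1.96333679 -0.34152873  0.90166811
 -0.87029669] [-0.41691285  0.06690064  0.29358138]
w7.npz 28 block [123.9 148.8] pad [155.3 162.7] fixed 235.3 padface-block 13.9 fixed-block 86.46
 bowl rim x [167.  231.4]
knob 470 [-0.03783573 -0.05210617] 0.06439406712538193 -125.98443586010367 0.14964632022386112
```

View pics/w7.png

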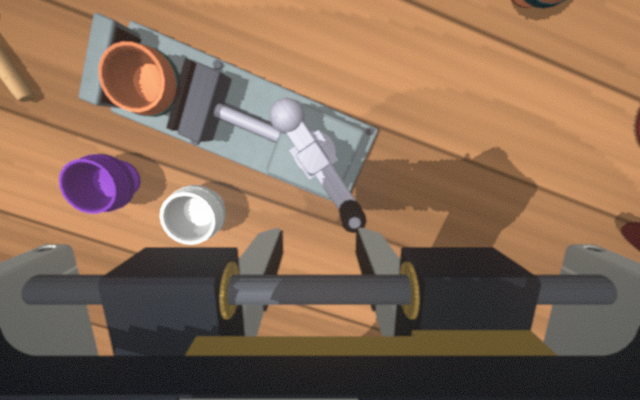

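The bowl at (137,78) is held between the fixed jaw and the pad at (190,98), and the knob stands free at (350,215). The pad measures about 4.2 mm in, so it needs roughly another 30° of turn.

servo_tool(
  slide=[
    [0, -0.1, 0],
    [0, -0.2, 0],
    [0, -0.2, -0.15],
    [0, -0.2, -0.3],
    [0, -0.2, -0.45],
    [0, -0.2, -0.6],
    [0, -0.2, -0.68],
    [0, -0.2, -0.68],
    [0, -0.2, -0.68],
  ],
  turn=[
    [0, 0, 0],
    [0, 0, 0],
    [0, 0, 0],
    [0, 0, 0],
    [0, 0, 0],
    [0, 0, 0],
    [0, 0, 0],
    [0, 0, 0],
    [0, 0, 0],
  ],
)

```text
time_s: 27.7
eef_pos: [0.4628, -0.0369, 0.1353]
orientation: [[0.941, 0.34, 0.001], [0.34, -0.941, -0.0], [0.001, 0.001, -1.0]]
force: [0.5, -0.3, -0.8]
gripper_width: 0.5
finger_force: 0.0
```

servo_tool(
  slide=[
    [0, 0, 0],
    [0, 0, 0],
    [0, 0, 0],
    [0, 0, 0],
    [0, 0, 0],
    [-0.042, 0.041, 0],
    [-0.079, 0.085, 0],
    [-0.109, 0.135, 0],
    [-0.133, 0.187, 0],
    [-0.133, 0.187, 0],
    [-0.133, 0.187, 0],
  ],
  turn=[
    [0, 0, 0],
    [0, 0, 0],
    [0, 0, 0],
    [0, 0, 0],
    [0, 0, 0],
    [0, 0, 0],
    [0, 0, 0],
    [0, 0, 0],
    [0, 0, 0],
    [0, 0, 0],
    [0, 0, 0],
  ],
  claw=0,
)

```text
time_s: 29.08
eef_pos: [0.441, -0.007, 0.1348]
orientation: [[0.94, 0.341, -0.003], [0.341, -0.94, 0.002], [-0.002, -0.003, -1.0]]
force: [-1.4, -2.3, 6.7]
gripper_width: 0.246
finger_force: 20.0
```

servo_tool(
  slide=[
    [0, 0, 0],
    [0, 0, 0],
    [0, 0, 0],
    [0, 0, 0.1],
    [0, 0, 0.25],
    [0, 0, 0.4],
    [0, 0, 0.55],
    [0, 0, 0.68],
    [0, 0, 0.68],
    [0, 0, 0.68],
  ],
  turn=[
    [0, 0, 0],
    [0, 0, 0],
    [0, 0, 0],
    [0, 0, 0],
    [0, 0, 0],
    [0, 0, 0],
    [0, 0, 0],
    [0, 0, 0],
    [0, 0, 0],
    [0, 0, 0],
  ],
  claw=0.5,
)

```text
time_s: 30.32
eef_pos: [0.4417, -0.0078, 0.236]
orientation: [[0.94, 0.341, -0.002], [0.341, -0.94, 0.0], [-0.001, -0.001, -1.0]]
force: [0.0, -0.1, 0.7]
gripper_width: 0.499
finger_force: 0.0
```

```bash
python3 - <<'E'
from m import *
s=state();print(s["time_s"],s["eef_pos"],s["force"])
im,d=get_image("wrist");cv2.imwrite("pics/w8.png",im[:,:,::-1]);np.savez("w8.npz",d=d,e=s["eef_pos"],o=s["orientation"])
meas("w8.npz")
C=cam("wrist",s);P=cloud(C,d);Z=P[...,2]
t=P[(Z>.144)&(Z<.154)&(np.hypot(P[...,0]-.5024,P[...,1]-.0145)<.085)&(d>0)];k=np.array(cv2.minEnclosingCircle(t[:,:2].astype(np.float32)*1e3)[0])/1e3-[.5024,.0145]
print("knob",len(t),k,np.hypot(*k),np.degrees(np.arctan2(k[1],k[0])),np.median(t[:,2]))
E
```

```text
30.325 [ 0.44171756 -0.00781998  0.23596463] [ 0.04783266 -0.07375979  0.65000076]
w8.npz 32 block [124.8 150. ] pad [155.3 162.9] fixed 235.2 padface-block 12.87 fixed-block 85.12
 bowl rim x [167.2 231.4]
knob 499 [-0.06108921 -0.02079731] 0.06453231478540833 -161.1992862846414 0.14960341955838355
```

```bash
python3 -c "
from rig import *
print(sign_off())"
```

```text
the job is handed in; nothing more can be done
None
```

The crank is fully down on the shaft and was wound clockwise about 2.4 turns; the bowl is held between the jaws with the pad about 5 mm in by camera measurement, the gripper is clear, and the job is handed in at about 30 s.

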